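# Blank off the empty well of a test block

## Task

Exactly one of the four wells of the aluminium test block is empty; each of the others still has an old adapter left at the bottom, out of sight under the sprung dust flaps. Take the slim blanking plug, feel gently with it for the empty well without ever pushing hard on the block, and press it fully home there, upright, then let go. Leave the wide plug, the grease pot and the spanner where they are.

Things in the scene. Friction and masses are not known exactly. Their poses are not given: they have to be found in the camera images.
- plug: the slim blanking plug: light grey round body 23 mm in diameter and 66 mm tall with a flat foot, and above it a stem 7.6 mm in diameter up to 88 mm; 0.09 kg. Stands loose and upright on the bench. Origin: centre of its underside, z up along the plug. When fully home 22 mm of the body stands above the block, so hold it by the uppermost 18 mm of the body or by the stem
- test_block: aluminium block with a steel cover plate, fixed to the bench, 60 mm (its x) by 190 mm (its y) by 52 mm high, with a 22 mm long, 6 mm high foot at each end; four like wells in a row along its y, 42 mm apart. An old adapter left on a well's floor is 22 mm tall and stops the plug hard after 22 mm instead of 44 mm. Over 40 N is too hard. Origin: centre of the underside
- well_0 (a point): mouth centre of the first well (at the block's -y end), level with the block's top, z up. Wells: square, 25.5 mm wide, 3 mm bevel at the mouth, hard flat floor 44 mm down. Two black sprung flaps 5.5 mm down, hinged at the +x and -x sides, close it; they yield downward to the plug (3 to 5 N at first, then 1 to 3 N of drag) and shut behind it
- well_1 (a point): the same for the second well
- well_2 (a point): the same for the third well
- well_3 (a point): the same for the fourth well (at the +y end)
- wide_plug: bystander: wide blanking plug, body 30 mm in diameter and 34 mm tall with a long thin stem, 89 mm high in all; too wide for the wells; stands on the bench. Origin: centre of the underside
- grease_pot_: bystander: white screw-lid pot with a coloured lid, 58 mm in diameter, 73 mm high; origin: centre of the underside
- spanner: bystander: open-ended spanner 162 x 26 x 7 mm lying flat behind the block; origin: centre of the underside, x along it
Things that resemble listed ones, but are neither listed nor needed, are in the scene too. Leave any red look-alike of the plug alone.

How it is judged:
By the outcome, as a careful person would: the job done as asked, in the order asked, and still so for the second after the job is handed in, with the robot touching nothing.
It also fails if it takes over 54 s, if anything falls off the work surface, if the arm or the gripper's body presses on something with over 40 N, if the wrist force passes 120 N, or if a joint passes its speed limit or range.

## Robot

A 7-joint arm with a two-finger parallel gripper is mounted at the origin on a cart in front of the work surface, level with it; the furniture and walls round the work are solid. World frame = base frame: x ahead of the robot, y to its left, z up, the work surface at z = 0. Lengths are in mm, angles in rad, forces in N, time in s.
With the tool pointing down it reaches from about 350 to 900 mm from the base axis. Payload 19.9 kg.
Tool frame: the origin (TCP) lies between the finger pads; the fingertips stand 11 mm ahead of it and the grasp point (between the pads) lies 8 mm behind it; z points along the fingers, x is the direction in which the jaws open and shut, and the axes are right-handed (so a half turn about z gives the same grasp; the last joint's range is limited). The gripper opens to 94 mm and grips with 3 to 60 N. Pads are 16 mm wide; open, the fingers measure 119 mm over their backs; the gripper's body (75 mm by 177 mm) begins 78 mm behind the grasp point.
Start: joints at [-1.272, 0.417, -0.01, 1.614, 0.005, 1.111, -0.053], TCP at [208.89, 589.037, 216.425] pointing down, gripper open.
Joint ranges: [-2.81, 2.81], [-0.39, 2.02], [-1.27, 1.25], [0.06, 2.57], [-1.19, 4.33], [0.19, 2], [-2.82, 2.82]. Speed limits (rad/s): [1.89, 1.89, 2.39, 2.39, 3.01, 3.01, 3.01].

## Interface

Orientations are given as a rotation vector (axis times angle).
In Python, from cell import env gives the robot as it stands.
- The arm moves only by the tool step_arm, never from a script. Its argument "increments" is a list of rows, each a list of 7 numbers: the turn, a rotation vector about the tool's x, y, z in degrees, then the shift along the tool's x, y, z in m, then the gripper command: -1 is fully open, 1 is shut, values between are in proportion. A call has 1 to 8 rows; each row is the pose to reach, as a shift and turn from the pose commanded when the call began, along the tool's axes at that moment; what a row does not reach only later rows make up. A row lasts 1/8 s, in which the tool goes at most 62.5 mm and 10.7 degrees, less where a joint would pass 70% of its speed; a pose out of reach is approached as far as the arm can. A call with a gripper value outside its range is refused whole. The fingers move at their own pace and stop on an object; "newtons" is the grip in N (left out, the last holds). Time passes only in rows, so rows that repeat a pose let the fingers close. It gives the time, the measured TCP pose, the force and the opening at its end, in the units of the state.
- env.read_state(): the state, without advancing time (a new reading comes with each control period).
- env.snapshot(name): name is "scene" or "top" or "wrist"; returns (picture, depth): 400x640x3 uint8, blue, green, red; 400x640 float32, mm along the optical axis (not along the pixel's ray), 0 where there is no reading.
- env.camera_params(name): a dict with "fx", "fy", "cx", "cy" (pixels), "k1" (the pictures are not rectified: a ray, as slopes to the right and down, at radius r is drawn at 1 + k1 r^2 times it, then the intrinsics apply), "position" and "orientation" of the camera in the world. Camera axes: x right, y up, looking along -z (the intrinsics and any distortion apply to the point x, -y, -z); pixel columns grow to the right and rows downward; lengths in mm; the calibration is good to about 2 mm. A picture is of the moment at which its call begins: read the wrist's pose just before it. camera_params takes no time and is no camera call; for the wrist camera it gives the pose at the moment of the call.
- env.job_done(): hands the job in, once; it reports no verdict.
The state is a dict: "time": time; "qpos": joint angles; "joint_velocities": joint speeds; "tau": joint torques, N m; "tcp_pos": TCP position; "orientation": TCP orientation; "force": force on the tool from outside, world axes, zero at the start; "torque": the same for the moment, N m; "gripper_width": opening from 0.0 (shut) to 1.0 (fully open).
Only numpy, scipy, OpenCV 4.12 (cv2) and the standard library are available. Lean on these libraries where they do the work, as an engineer would, in place of code of your own. Each camera call takes 0.05 s, during which the arm holds its last target.

## Working session

There is one attempt and no reset: what is moved stays moved. The work goes in short steps, Python scripts to look and compute and a tool call to move; the robot and the scene stay as the last step left them, time stands still between calls to the robot, and variables do not carry over. Pictures are saved under pics/ and viewed, and the job is handed in when it is done.

Besides the shell and the picture viewer there is one more tool, called by a JSON object that holds its "api" and its "payload". step_arm: Moves the arm, as the interface text tells. Its arguments: {"type":"object","properties":{"increments":{"type":"array"},"newtons":{"type":"number"}},"required":["increments"]}

```bash
ls; mkdir -p pics; python3 - <<'E'
from cell import env
import cv2,numpy as np
s=env.read_state();print({k:np.round(v,3).tolist() for k,v in s.items()})
for n in("scene","top"):
    p=env.camera_params(n);print(n,p)
    im,d=env.snapshot(n);cv2.imwrite(f"pics/{n}0.png",im);np.save(f"pics/{n}0.npy",d)
print(env.read_state()["time"])
E
```

```text
pics
{'time': 0.0, 'qpos': [-1.272, 0.418, -0.01, 1.614, 0.005, 1.111, -0.053], 'joint_velocities': [0.001, -0.001, -0.0, 0.002, 0.002, -0.001, -0.0], 'tau': [-0.0, -85.126, 0.638, -42.598, -0.049, 0.019, 0.0], 'tcp_pos': [208.762, 588.712, 215.81], 'orientation': [2.565, 1.812, -0.002], 'force': [-0.541, -0.526, 0.139], 'torque': [0.035, 0.01, 0.024], 'gripper_width': 0.998}
scene {'fx': 422.4227553848213, 'fy': 422.4227553848213, 'cx': 318.69917944062286, 'cy': 202.2286205713553, 'k1': -0.020862827253225618, 'position': array([ 153.85297417, -597.13092619,  811.03076737]), 'orientation': array([ 0.71532578, -0.25964391, -0.70865512])}
top {'fx': 380.8096724007482, 'fy': 380.8096724007482, 'cx': 320.6814983985215, 'cy': 202.90552246129477, 'k1': -0.00970319421058532, 'position': array([ 516.77317404, -105.97338024, 1206.65993053]), 'orientation': array([ 0.09442312, -0.04707788, -1.59617332])}
0.1
```

View pics/scene0.png

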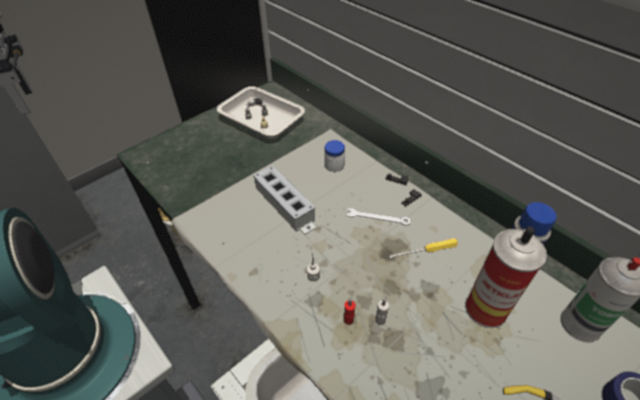

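View pics/top0.png

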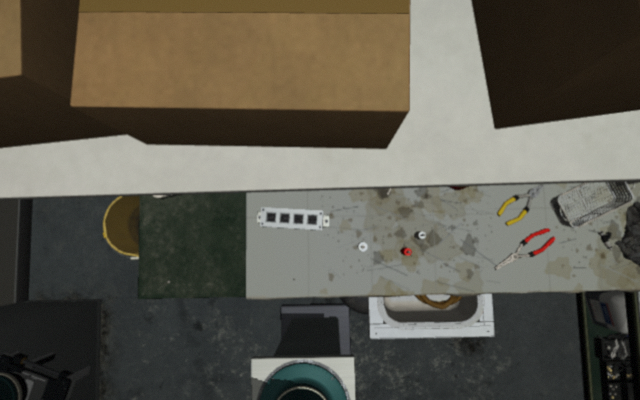

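Scene view: candidates for the plug are light grey slim (382,312), red look-alike (349,312), wide plug (313,270). In the top view they are at (421,235), (406,252) and (363,246). The block is at (285,197) in scene and (292,218) in top. I'll enlarge and measure.

```bash
cat > h.py <<'E'
import numpy as np,cv2
from scipy.spatial.transform import Rotation as R
def ray(p,u,v):
    K=np.array([[p['fx'],0,p['cx']],[0,p['fy'],p['cy']],[0,0,1.]])
    q=cv2.undistortPoints(np.array([[[u,v]]],float),K,np.array([p['k1'],0,0,0.]))[0,0]
    d=R.from_rotvec(p['orientation']).apply([q[0],-q[1],-1.])
    return np.array(p['position'],float),d
def onz(p,u,v,z):
    o,d=ray(p,u,v);return o+d*(z-o[2])/d[2]
def proj(p,X):
    c=R.from_rotvec(p['orientation']).inv().apply(np.asarray(X,float)-p['position'])
    x,y=c[0]/-c[2],-c[1]/-c[2];f=1+p['k1']*(x*x+y*y)
    return p['fx']*x*f+p['cx'],p['fy']*y*f+p['cy']
E
python3 - <<'E'
import cv2,numpy as np
from h import *
from cell import env
a=cv2.imread('pics/scene0.png');b=cv2.imread('pics/top0.png')
c1=cv2.resize(a[240:340,290:410],None,fx=4,fy=4,interpolation=cv2.INTER_CUBIC)
c2=cv2.resize(b[195:265,250:440],None,fx=4,fy=4,interpolation=cv2.INTER_CUBIC)
o=np.zeros((400+280,760,3),np.uint8);o[:400,:480]=c1;o[400:,:760]=c2
cv2.imwrite('pics/crop1.png',o[:,:])
cv2.imwrite('pics/crop1.png',cv2.resize(o,None,fx=.88,fy=.88))
c3=cv2.resize(a[150:245,240:360],None,fx=5,fy=5,interpolation=cv2.INTER_CUBIC)
cv2.imwrite('pics/crop2.png',c3)
p=env.camera_params('top');d=np.load('pics/top0.npy')
for u,v in[(320,160),(200,160),(320,188),(292,218),(340,270)]:
    o_,r=ray(p,u,v);print(u,v,d[v,u],np.round(o_+r*d[v,u]))
for n,u,v,z in[('plug',421,235,88),('red',406,252,88),('wide',363,246,34),('blkL',258,218,0),('blkR',329,221,0)]:print(n,np.round(onz(p,u,v,z)))
E
```

```text
320 160 530.16437 [624. -91. 684.]
200 160 533.8369 [629.  77. 686.]
320 188 531.27277 [585. -90. 680.]
292 218 1159.0823 [578.  16.  51.]
340 270 1189.6464 [ 414. -126.    2.]
plug [ 516. -363.   88.]
red [ 468. -317.   88.]
wide [ 487. -198.   34.]
blkL [583. 130.   0.]
blkR [568. -96.   0.]
```

View pics/crop1.png

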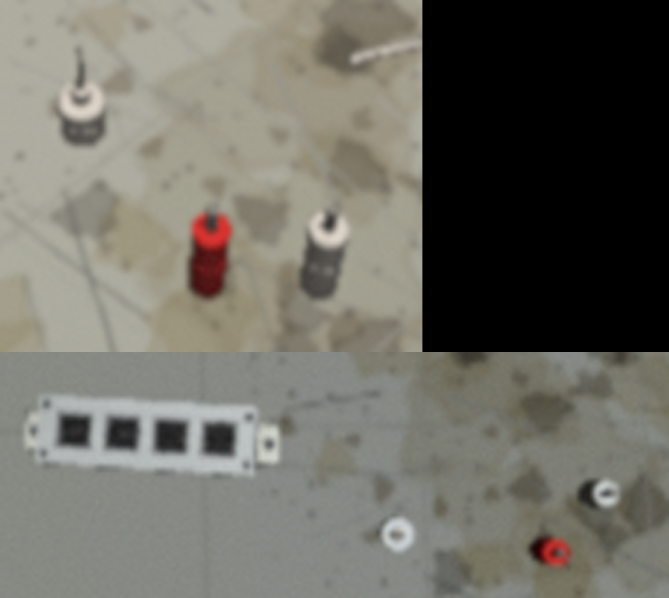

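View pics/crop2.png

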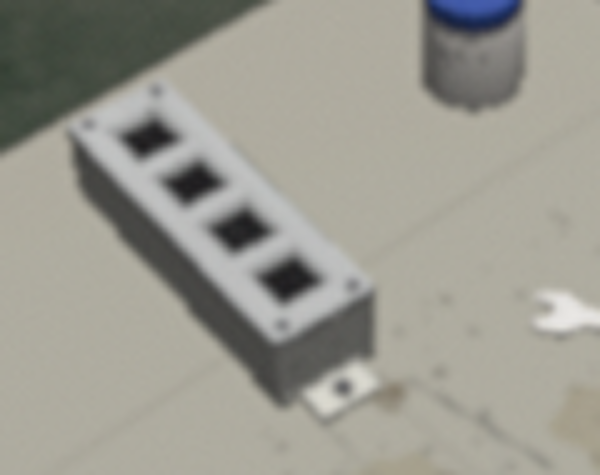

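```bash
python3 - <<'E'
import cv2,numpy as np
from h import *
from cell import env
P={n:env.camera_params(n) for n in('scene','top')}
for n,roi in(('top',(195,245,250,340)),('scene',(150,245,240,330))):
    im=cv2.imread(f'pics/{n}0.png');g=cv2.cvtColor(im,cv2.COLOR_BGR2GRAY)
    y0,y1,x0,x1=roi
    sub=cv2.resize(g[y0:y1,x0:x1],None,fx=4,fy=4,interpolation=cv2.INTER_CUBIC)
    m=(sub<70).astype(np.uint8)
    k,_,st,ce=cv2.connectedComponentsWithStats(m)
    for i in range(1,k):
        if 200<st[i,4]<6000:
            u,v=(ce[i]+.5)/4-.5+[x0,y0]
            print(n,st[i],np.round([u,v],1),np.round(onz(P[n],u,v,49),1))
print([np.round(proj(P['scene'],X)) for X in([624,-91,684],[585,-90,684],[600,77,684])])
d=np.load('pics/scene0.npy')
for u,v in[(200,60),(400,60),(500,60),(400,150),(600,100)]:
    o,r=ray(P['scene'],u,v);print(u,v,np.round(o+r*d[v,u]))
E
```

```text
top [ 70  74  31  31 869] [270.7 216.8] [583.   81.4  49. ]
top [123  77  32  31 872] [284.3 217.7] [579.3  39.6  49. ]
top [179  80  31  32 884] [298.  218.5] [575.8  -2.1  49. ]
top [234  83  31  31 858] [311.8 219.2] [572.4 -44.2  49. ]
scene [342   0  18  23 276] [327.3 152.3] [759.5  52.3  49. ]
scene [   0   10   60   71 1789] [245.6 161.6] [572.8 176.1  49. ]
scene [102  99  36  24 522] [269.3 177.2] [582.3  83.5  49. ]
scene [136 133  38  27 589] [278.2 186.2] [578.7  42.   49. ]
scene [173 170  39  28 655] [287.6 195.6] [ 5.752e+02 -1.000e-01  4.900e+01]
scene [114 178  53  56 289] [274.8 201.2] [540.1   6.8  49. ]
scene [211 209  40  30 705] [297.3 205.5] [571.4 -41.9  49. ]
[array([ 326., -112.]), array([ 303., -107.]), array([ 239., -126.])]
200 60 [ 964. 1152. -186.]
400 60 [940. -16. 283.]
500 60 [ 942. -260.  379.]
400 150 [921. -72.  40.]
600 100 [ 939. -459.  384.]
```

```bash
cat >> h.py <<'E'
def delta(s,T,az):
    """from measured state to world target T with tool down, jaw axis azimuth az deg"""
    R0=R.from_rotvec(s['orientation'])
    a=np.radians(az);X=np.array([np.cos(a),np.sin(a),0]);Z=np.array([0,0,-1.]);Y=np.cross(Z,X)
    R1=R.from_matrix(np.c_[X,Y,Z])
    t=R0.inv().apply(np.asarray(T)-s['tcp_pos'])/1000
    return np.round((R0.inv()*R1).as_rotvec(degrees=True),2),np.round(t,4)
E
python3 - <<'E'
from h import *
from cell import env
s=env.read_state();p=env.camera_params('wrist')
R0=R.from_rotvec(s['orientation'])
print(p['fx'],p['k1'],R0.inv().apply(p['position']-s['tcp_pos']),(R0.inv()*R.from_rotvec(p['orientation'])).as_matrix().round(3))
for T,az in(([480,20,300],46),([520,-360,200],46),([560,20,300],46)):print(T,*delta(s,T,az))
E
```

```text
353.666425312461 -0.04325453041552235 [  -1.54636426  -69.754428   -168.41763265] [[ 1.    -0.001 -0.001]
 [-0.001 -0.97  -0.241]
 [-0.     0.241 -0.97 ]]
[480, 20, 300] [2.000e-02 6.000e-02 2.447e+01] [-0.4455  0.4457 -0.0836]
[520, -360, 200] [2.000e-02 6.000e-02 2.447e+01] [-0.7901  0.6104  0.0168]
[560, 20, 300] [2.000e-02 6.000e-02 2.447e+01] [-0.4187  0.5211 -0.0836]
```

```bash
python3 - <<'E'
from h import *
from cell import env
s=env.read_state()
print(*delta(s,[510,20,210],46))
E
```

```text
[2.000e-02 6.000e-02 2.447e+01] [-0.4354  0.474   0.0064]
```

{"api": "step_arm", "payload": {"increments": [[0,0,3,-0.02,0.022,0,0],[0,0,6,-0.06,0.065,0,0],[0,0,9,-0.1,0.109,0,0],[0,0,12,-0.14,0.153,0,0],[0,0,16,-0.18,0.197,0,0],[0,0,20,-0.22,0.24,0,0],[0,0,24.5,-0.26,0.283,0,0],[0,0,24.5,-0.3,0.326,0,0]]}}

```text
time: 1.1
tcp_pos: [416.3, 195.5, 216.5]
orientation: [-2.893, -1.225, -0.0]
force: [1.2, 0.5, 0.2]
gripper_width: 0.501
```

```bash
python3 - <<'E'
from h import *
from cell import env
s=env.read_state();print(s['tcp_pos'],s['joint_velocities'].round(2),s['force'])
print(*delta(s,[510,20,210],46))
E
```

```text
[416.30228315 195.5400705  216.48851045] [ 0.63 -0.01  0.42  0.03 -0.05 -0.01  1.1 ] [1.21215575 0.50067764 0.15980307]
[-0.   -0.01 -0.09] [-0.0609  0.1894  0.0065]
```

{"api": "step_arm", "payload": {"increments": [[0,0,0,-0.018,0.055,0,0],[0,0,0,-0.036,0.11,0.002,0],[0,0,0,-0.05,0.16,0.005,0],[0,0,0,-0.061,0.19,0.006,0],[0,0,0,-0.061,0.19,0.006,0]]}}

```text
time: 1.72
tcp_pos: [510.4, 19.1, 210.1]
orientation: [2.894, 1.221, -0.001]
force: [-0.1, 1.0, -0.6]
gripper_width: 0.5
```

```bash
python3 - <<'E'
from h import *
from cell import env
import pickle
s=env.read_state();p=env.camera_params('wrist')
im,d=env.snapshot('wrist');cv2.imwrite('pics/w1.png',im)
pickle.dump((s,p,d),open('pics/w1.pkl','wb'))
print(s['tcp_pos'],s['joint_velocities'].round(2),s['time'])
E
```

```text
[510.41754711  19.14148557 210.12588512] [-0.04 -0.02 -0.04  0.02  0.    0.   -0.04] 1.725
```

View pics/w1.png

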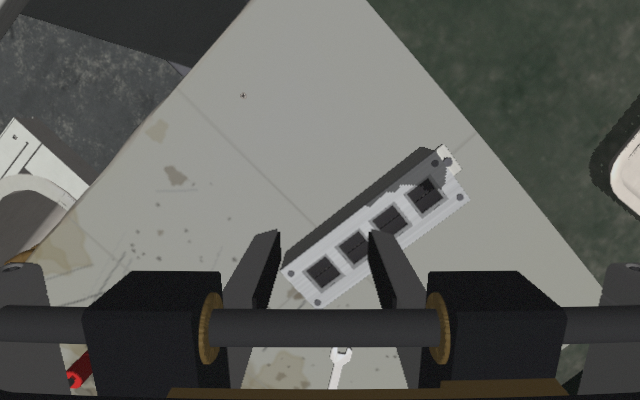

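```bash
python3 - <<'E'
import cv2
a=cv2.imread('pics/w1.png')
cv2.imwrite('pics/w1c.png',cv2.resize(a[140:315,270:480],None,fx=3.4,fy=3.4,interpolation=cv2.INTER_CUBIC))
E
```

```text
(no output)
```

View pics/w1c.png

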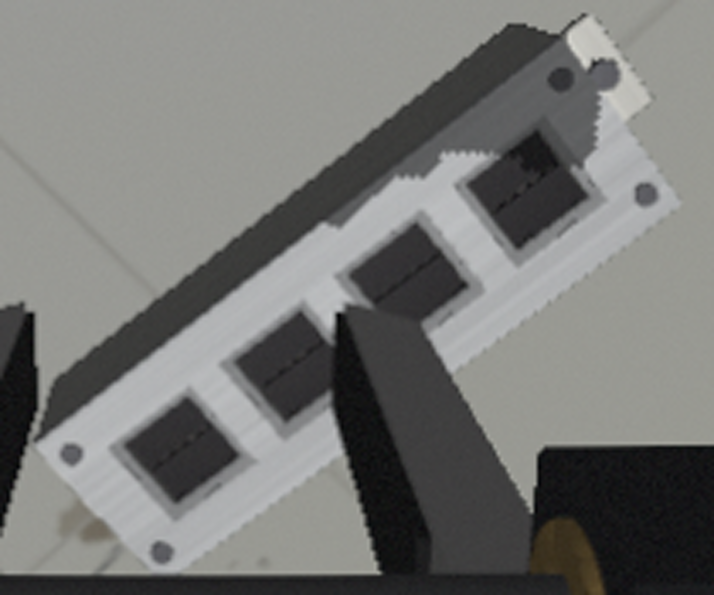

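```bash
python3 - <<'E'
from h import *
import pickle
s,p,d=pickle.load(open('pics/w1.pkl','rb'))
def w(x,y,z=52): return onz(p,270+(x+.5)/3.4-.5,140+(y+.5)/3.4-.5,z)
S=np.array([w(71,454),w(162,551),w(646,194),w(561,79)]);print(S.round(1),'ctr',S.mean(0).round(1))
a=(S[2]+S[3]-S[0]-S[1])/2;print('len',np.linalg.norm(a),'az',np.degrees(np.arctan2(a[1],a[0])))
W0=np.mean([w(*q) for q in((112,443),(190,390),(258,463),(175,521))],0)
W3=np.mean([w(*q) for q in((455,185),(540,121),(607,201),(520,264))],0)
print(W0.round(1),W3.round(1),np.linalg.norm(W3-W0),((W0+W3)/2).round(1),np.degrees(np.arctan2(*(W3-W0)[[1,0]])))
print(np.linalg.norm(w(112,443)-w(175,521)),np.linalg.norm(w(112,443)-w(190,390)))
for X in W0,W3:print([np.round(d[int(proj(p,X)[1])+0,int(proj(p,X)[0])],1)])
E
```

```text
[[549.  -67.1  52. ]
 [590.6 -70.2  52. ]
 [606.  105.   52. ]
 [564.3 108.6  52. ]] ctr [577.5  19.1  52. ]
len 176.15819764077693 az 85.00141348517316
[572.4 -43.3  52. ] [583.1  81.7  52. ] 125.53179599989421 [577.7  19.2  52. ] 85.12194902208147
31.497371489758713 28.47075507379308
[np.float32(361.2)]
[np.float32(342.0)]
```

```bash
python3 - <<'E'
from h import *
from cell import env
s=env.read_state();print(*delta(s,[475,-325,210],46))
E
```

```text
[-0.01  0.05 -0.12] [-0.2726  0.2156  0.0003]
```

{"api": "step_arm", "payload": {"increments": [[0,0,0,-0.03,0.023,0,0],[0,0,0,-0.075,0.06,0,0],[0,0,0,-0.12,0.096,0,0],[0,0,0,-0.165,0.132,0,0],[0,0,0,-0.21,0.168,0,0],[0,0,0,-0.25,0.2,0,0],[0,0,0,-0.273,0.216,0,0],[0,0,0,-0.273,0.216,0,0]]}}

```text
time: 2.78
tcp_pos: [475.2, -325.7, 210.3]
orientation: [-2.893, -1.224, 0.001]
force: [-0.2, 0.4, 0.1]
gripper_width: 0.506
```

```bash
python3 - <<'E'
from h import *
from cell import env
import pickle
s=env.read_state();p=env.camera_params('wrist')
im,d=env.snapshot('wrist');cv2.imwrite('pics/w2.png',im)
pickle.dump((s,p,d),open('pics/w2.pkl','wb'))
print(s['tcp_pos'],s['joint_velocities'].round(2),s['time'])
print([proj(p,X) for X in([516,-363,66],[468,-317,66])])
E
```

```text
[ 475.1714957  -325.70958161  210.28236222] [-0.04 -0.02 -0.03  0.02  0.   -0.   -0.03] 2.775
[(np.float64(327.00684756177566), np.float64(248.17153936545242)), (np.float64(326.79103674285926), np.float64(178.75863129318154))]
```

View pics/w2.png

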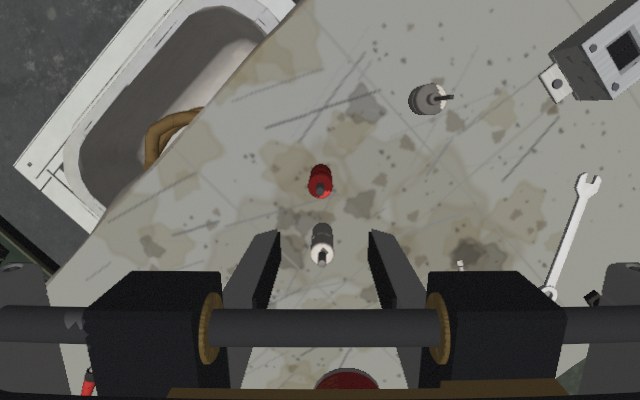

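```bash
python3 - <<'E'
from h import *
from cell import env
import pickle
p=env.camera_params('scene');D=np.load('pics/scene0.npy')
for u,v in[(538,218),(515,250),(525,270),(500,275),(485,310),(490,320)]:
    o,r=ray(p,u,v);print(u,v,np.round(o+r*D[v,u]))
s,q,d=pickle.load(open('pics/w2.pkl','rb'))
o,r=ray(q,345,380);print('wrist',np.round(o+r*d[380,345]), np.round(onz(q,345,368,0)))
a=cv2.imread('pics/w2.png')
cv2.imwrite('pics/w2c.png',cv2.resize(a[150:280,260:390],None,fx=5,fy=5,interpolation=cv2.INTER_CUBIC))
E
```

```text
538 218 [ 787. -490.  213.]
515 250 [ 674. -502.  231.]
525 270 [ 667. -532.  211.]
500 275 [ 655. -504.  177.]
485 310 [ 655. -510.   59.]
490 320 [ 661. -526.   32.]
wrist [ 665. -476.   24.] [ 668. -477.    0.]
```

View pics/w2c.png

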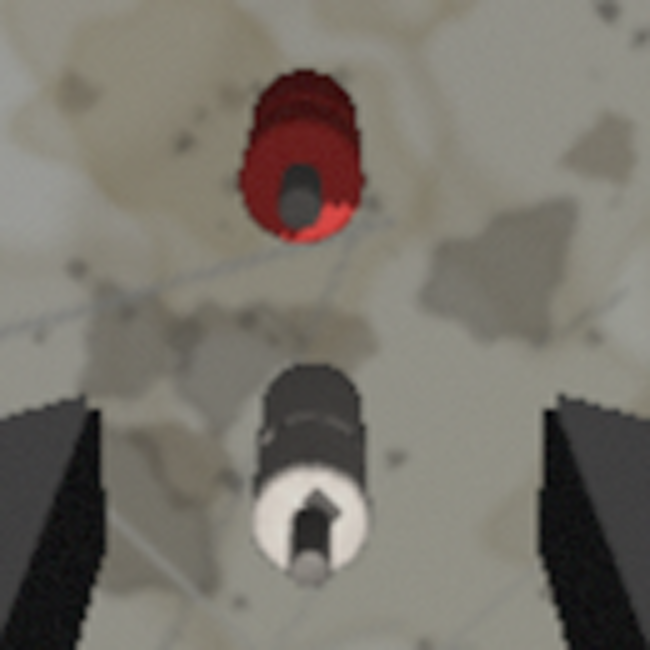

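```bash
python3 - <<'E'
from h import *
import pickle
s,q,d=pickle.load(open('pics/w2.pkl','rb'))
B=onz(q,321.8,253.8,66);S=onz(q,321.6,263,88);print(B,S, onz(q,260+302.5/5-.5,150+181.5/5-.5,66))
# foot: lowest far edge of base at crop (311,365) = edge z0
print(onz(q,321.8,150+365/5-.5,0))
X=(B+S)/2
print(*delta(s,[B[0],B[1],110],46));print(*delta(s,[B[0],B[1],59],46))
E
```

```text
[ 516.67085821 -370.50037523   66.        ] [ 516.3648964  -370.25890959   88.        ] [ 468.38209511 -325.87934712   66.        ]
[ 509.07693394 -363.70327235    0.        ]
[-0.02  0.03 -0.13] [-0.0032  0.061   0.1003]
[-0.02  0.03 -0.13] [-0.0032  0.061   0.1513]
```

```bash
python3 - <<'E'
from h import *
from cell import env
for n,u,v in(('scene',383.2,304.8),('top',421.6,235)):print(onz(env.camera_params(n),u,v,66))
E
```

```text
[ 514.98568455 -369.61315307   66.        ]
[ 516.02893002 -369.72923839   66.        ]
```

{"api": "step_arm", "payload": {"increments": [[0,0,0,-0.0015,0.03,0.01,0],[0,0,0,-0.003,0.061,0.04,0],[0,0,0,-0.003,0.061,0.075,0],[0,0,0,-0.003,0.061,0.1,0],[0,0,0,-0.003,0.061,0.1,0]]}}

```text
time: 3.45
tcp_pos: [517.6, -367.0, 109.0]
orientation: [-2.888, -1.229, 0.002]
force: [-0.3, 0.7, 0.5]
gripper_width: 0.498
```

```bash
python3 - <<'E'
from h import *
from cell import env
import pickle
s=env.read_state();p=env.camera_params('wrist')
im,d=env.snapshot('wrist');cv2.imwrite('pics/w3.png',im)
pickle.dump((s,p,d),open('pics/w3.pkl','wb'))
print(s['tcp_pos'],s['force'],s['time'])
print(*delta(s,[516.7,-370.6,59],46))
E
```

```text
[ 517.59559981 -366.98884206  109.04949916] [-0.33775027  0.71525963  0.49549696] 3.45
[-0.18  0.01  0.1 ] [-0.0032  0.002   0.05  ]
```

View pics/w3.png

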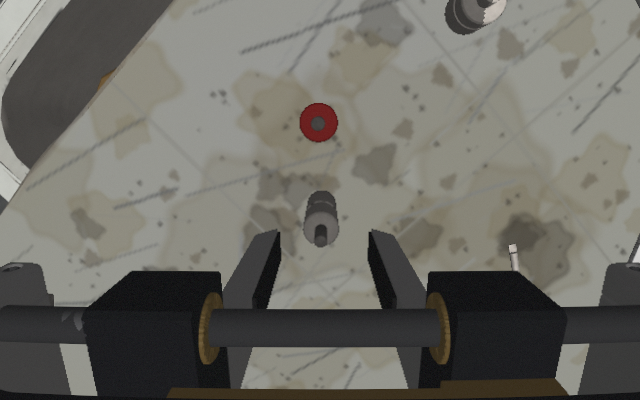

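{"api": "step_arm", "payload": {"increments": [[0,0,0,-0.002,0.001,0,0],[0,0,0,-0.002,0.001,0.015,0],[0,0,0,-0.002,0.001,0.03,0],[0,0,0,-0.002,0.001,0.045,0],[0,0,0,-0.002,0.001,0.05,0],[0,0,0,-0.002,0.001,0.05,0]]}}

```text
time: 4.25
tcp_pos: [516.6, -371.7, 60.1]
orientation: [-2.892, -1.226, 0.001]
force: [-0.2, 0.1, 0.3]
gripper_width: 0.501
```

```bash
python3 - <<'E'
from h import *
from cell import env
import pickle
s=env.read_state();p=env.camera_params('wrist')
im,d=env.snapshot('wrist');cv2.imwrite('pics/w4.png',im[150:330,200:440].repeat(3,0).repeat(3,1))
pickle.dump((s,p,d),open('pics/w4.pkl','wb'))
print(s['tcp_pos'],s['force'],s['time'])
print(*delta(s,[516.7,-370.6,59],46))
E
```

```text
[ 516.57647027 -371.72952648   60.11445832] [-0.22111581  0.0669589   0.26800849] 4.25
[-0.03  0.02 -0.04] [ 0.0009 -0.0007  0.0011]
```

View pics/w4.png

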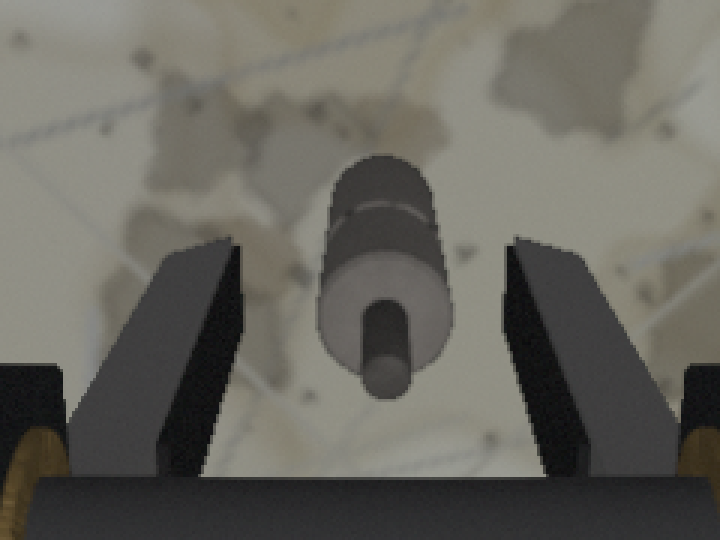

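{"api": "step_arm", "payload": {"increments": [[0,0,0,0.001,-0.001,0,0.2],[0,0,0,0.001,-0.001,0,0.5],[0,0,0,0.001,-0.001,0,1],[0,0,0,0.001,-0.001,0,1],[0,0,0,0.001,-0.001,0,1]], "newtons": 40}}

```text
time: 4.92
tcp_pos: [517.0, -370.3, 60.7]
orientation: [2.892, 1.227, 0.001]
force: [0.4, 0.8, 4.3]
gripper_width: 0.237
```

{"api": "step_arm", "payload": {"increments": [[0,0,0,0,0,-0.01,1],[0,0,0,0,0,-0.04,1],[0,0,0,0,0,-0.08,1],[0,0,0,0,0,-0.11,1],[0,0,0,0,0,-0.11,1]]}}

```text
time: 5.55
tcp_pos: [517.4, -371.0, 173.1]
orientation: [2.89, 1.225, 0.004]
force: [0.4, 0.5, -1.6]
gripper_width: 0.234
```

```bash
python3 - <<'E'
from h import *
from cell import env
import pickle
s=env.read_state();p=env.camera_params('wrist')
im,d=env.snapshot('wrist');cv2.imwrite('pics/w5.png',im[150:330,200:440].repeat(3,0).repeat(3,1))
pickle.dump((s,p,d),open('pics/w5.pkl','wb'))
print(s['tcp_pos'],s['force'],s['time'],s['gripper_width'])
E
```

```text
[ 517.42704521 -371.03615012  173.14844383] [ 0.42446797  0.46788442 -1.63154415] 5.55 0.23396786179754242
```

View pics/w5.png

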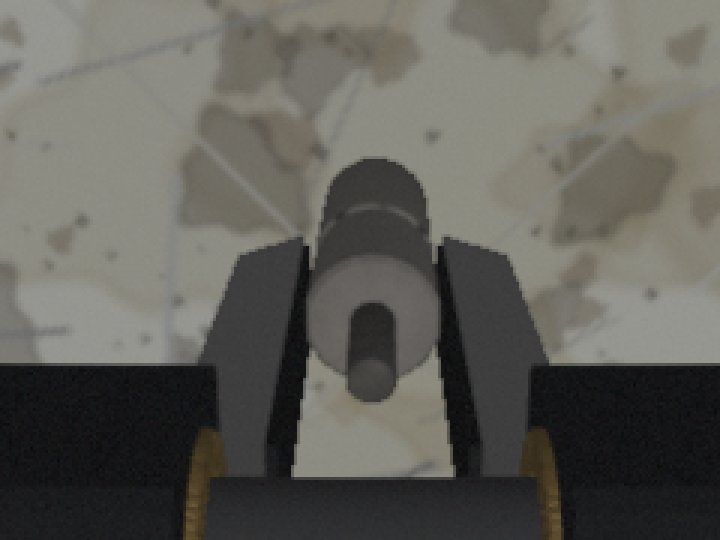

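```bash
python3 - <<'E'
from h import *
import pickle
s,p,d=pickle.load(open('pics/w5.pkl','rb'))
R0=R.from_rotvec(s['orientation']);z=s['tcp_pos'][2]
f=lambda x,y:(200+(x+.5)/3-.5,150+(y+.5)/3-.5)
for n,x,y,dz,o in(('top',374,316,5.6,0),('stem',373,381,27.6,0),('footfar',375,158,-60.4,11.5)):
    X=onz(p,*f(x,y),z+dz);t=R0.inv().apply(X-s['tcp_pos']);t[1]+=o;print(n,X.round(1),t.round(1))
print(R0.as_matrix().round(3))
E
```

```text
top [ 516.2 -371.2  178.7] [-1.  -0.7 -5.6]
stem [ 516.6 -371.9  200.7] [ -1.2   0.1 -27.6]
footfar [ 509.4 -364.2  112.7] [-0.7  0.7 60.4]
[[ 0.695  0.719  0.003]
 [ 0.719 -0.695 -0.002]
 [ 0.001  0.004 -1.   ]]
```

```bash
python3 - <<'E'
from h import *
from cell import env
s=env.read_state();print(*delta(s,[572.7,-43.1,130],46))
E
```

```text
[ 0.08 -0.03 -0.03] [ 0.2741 -0.1874  0.0413]
```

{"api": "step_arm", "payload": {"increments": [[0,0,0,0.02,-0.014,0,1],[0,0,0,0.06,-0.041,0,1],[0,0,0,0.105,-0.072,0,1],[0,0,0,0.15,-0.102,0,1],[0,0,0,0.195,-0.133,0,1],[0,0,0,0.235,-0.16,0,1],[0,0,0,0.265,-0.181,0.01,1],[0,0,0,0.274,-0.187,0.025,1]]}}

```text
time: 6.6
tcp_pos: [572.6, -40.7, 144.3]
orientation: [-2.889, -1.231, 0.001]
force: [0.2, -0.4, -1.1]
gripper_width: 0.235
```

{"api": "step_arm", "payload": {"increments": [[0,0,0,0,0,0.016,1],[0,0,0,0,0,0.016,1],[0,0,0,0,0,0.016,1]]}}

```text
time: 6.98
tcp_pos: [572.6, -44.7, 129.7]
orientation: [2.893, 1.224, -0.0]
force: [1.3, 0.2, -0.8]
gripper_width: 0.231
```

```bash
python3 - <<'E'
from h import *
from cell import env
import pickle
s=env.read_state();p=env.camera_params('wrist')
im,d=env.snapshot('wrist');cv2.imwrite('pics/w6.png',im[150:330,200:440].repeat(3,0).repeat(3,1))
pickle.dump((s,p,d),open('pics/w6.pkl','wb'))
print(s['tcp_pos'],s['force'],s['time'],s['gripper_width'])
print(*delta(s,[572.7,-43.1,130],46))
E
```

```text
[572.64370537 -44.70213418 129.65213536] [ 1.29566957  0.20961643 -0.81263876] 6.975 0.2311882373190898
[ 0.02  0.02 -0.13] [ 0.0012 -0.0011 -0.0003]
```

View pics/w6.png

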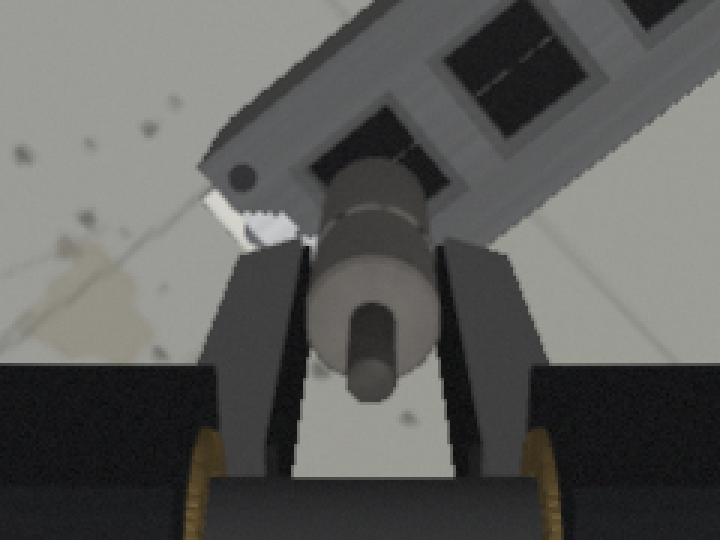

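```bash
python3 - <<'E'
from h import *
import pickle
s,p,d=pickle.load(open('pics/w6.pkl','rb'))
R0=R.from_rotvec(s['orientation']);z=s['tcp_pos'][2]
f=lambda x,y:(200+(x+.5)/3-.5,150+(y+.5)/3-.5)
L=onz(p,*f(292,167),52);Rr=onz(p,*f(468,187),52);T=onz(p,*f(386,90),52)
print(L,Rr,T,np.linalg.norm(L-Rr)/2**.5,np.linalg.norm(L-T),'w0',(L+Rr)/2)
L1=onz(p,*f(430,60),52);R1=onz(p,*f(607,82),52);print('w1',(L1+R1)/2)
u=np.array([.0863,.9963,0])
foot=onz(p,*f(375,158),z-60.4)+R0.apply([0,11.5,0]);top=onz(p,*f(374,316),z+5.6)
print('foot',foot,'top',top)
E
```

```text
[555.37188797 -56.70299309  52.        ] [588.40556006 -29.75097276  52.        ] [557.53702526 -27.48363323  52.        ] 30.146599243126214 29.299467742404605 w0 [571.88872401 -43.22698292  52.        ]
w1 [575.96359019  -1.91864911  52.        ]
foot [572.6851856  -45.80789495  69.25614571] top [571.41560103 -44.94433825 135.25213536]
```

{"api": "step_arm", "payload": {"increments": [[0,0,0,0.001,-0.001,0.004,1],[0,0,0,0.001,-0.001,0.008,1],[0,0,0,0.001,-0.001,0.008,1],[0,0,0,0.001,-0.001,0.008,1]]}}

```text
time: 7.52
tcp_pos: [572.7, -41.9, 121.5]
orientation: [2.892, 1.227, -0.0]
force: [-0.2, 0.3, -0.3]
gripper_width: 0.236
```

```bash
python3 - <<'E'
from h import *
from cell import env
s=env.read_state()
print(s['tcp_pos'],s['force'],s['joint_velocities'].round(3))
print(*delta(s,[572.6,-42.7,112],46))
E
```

```text
[572.72417592 -41.90266067 121.5238114 ] [-0.16571566  0.32718799 -0.30765931] [-0.001 -0.001  0.    -0.002  0.    -0.     0.001]
[ 0.01  0.   -0.03] [-0.0007  0.0005  0.0095]
```

{"api": "step_arm", "payload": {"increments": [[0,0,0,-0.0007,0.0005,0.003,1],[0,0,0,-0.0007,0.0005,0.006,1],[0,0,0,-0.0007,0.0005,0.009,1],[0,0,0,-0.0007,0.0005,0.012,1],[0,0,0,-0.0007,0.0005,0.014,1],[0,0,0,-0.0007,0.0005,0.014,1]]}}

```text
time: 8.28
tcp_pos: [572.6, -42.7, 107.4]
orientation: [2.892, 1.227, -0.0]
force: [0.0, -0.3, -1.1]
gripper_width: 0.237
```

{"api": "step_arm", "payload": {"increments": [[0,0,0,0,0,0.002,1],[0,0,0,0,0,0.004,1],[0,0,0,0,0,0.006,1],[0,0,0,0,0,0.008,1],[0,0,0,0,0,0.01,1],[0,0,0,0,0,0.012,1],[0,0,0,0,0,0.013,1],[0,0,0,0,0,0.013,1]]}}

```text
time: 9.28
tcp_pos: [572.4, -42.7, 94.3]
orientation: [-2.892, -1.227, 0.001]
force: [-0.4, -0.7, -1.0]
gripper_width: 0.236
```

{"api": "step_arm", "payload": {"increments": [[0,0,0,0,0,0.001,1],[0,0,0,0,0,0.002,1],[0,0,0,0,0,0.003,1],[0,0,0,0,0,0.004,1]]}}

```text
time: 9.78
tcp_pos: [572.7, -42.8, 90.6]
orientation: [2.892, 1.227, 0.0]
force: [-0.7, -0.3, 13.7]
gripper_width: 0.234
```

{"api": "step_arm", "payload": {"increments": [[0,0,0,0,0,-0.012,1],[0,0,0,0,0,-0.03,1],[0,0,0,0.012,-0.01,-0.031,1],[0,0,0,0.027,-0.022,-0.031,1],[0,0,0,0.0326,-0.0265,-0.031,1],[0,0,0,0.0326,-0.0265,-0.027,1],[0,0,0,0.0326,-0.0265,-0.024,1],[0,0,0,0.0326,-0.0265,-0.024,1]]}}

```text
time: 10.78
tcp_pos: [575.9, -1.5, 114.1]
orientation: [2.893, 1.226, -0.001]
force: [-0.7, -0.6, -0.4]
gripper_width: 0.237
```

```bash
python3 - <<'E'
from h import *
from cell import env
import pickle
s=env.read_state();p=env.camera_params('wrist')
im,d=env.snapshot('wrist');cv2.imwrite('pics/w7.png',im[150:330,200:440].repeat(3,0).repeat(3,1))
pickle.dump((s,p,d),open('pics/w7.pkl','wb'))
print(s['tcp_pos'],s['force'],s['time'],s['joint_velocities'].round(3))
print(*delta(s,[576.2,-0.9,107],46))
E
```

```text
[575.91498405  -1.46811218 114.06211923] [-0.68425322 -0.63222357 -0.42894266] 10.775 [-0.001 -0.008  0.001 -0.006  0.002  0.005 -0.001]
[-0.01  0.04 -0.07] [ 0.0006 -0.0002  0.0071]
```

View pics/w7.png

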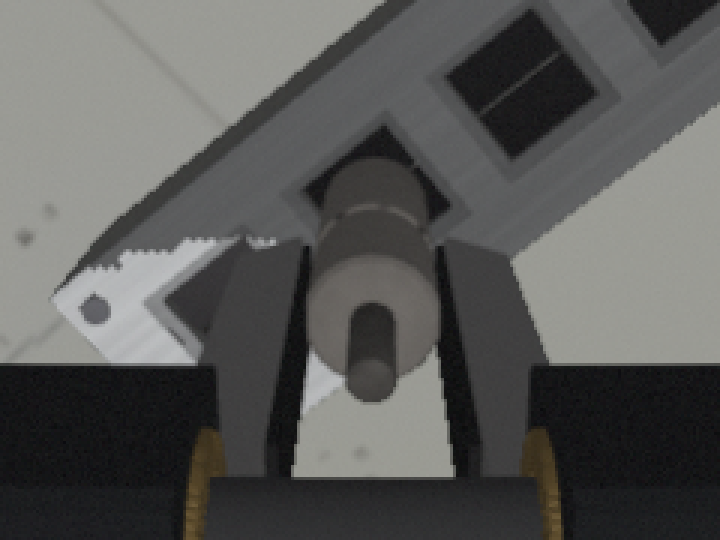

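Plug unchanged in grip, foot (375,158), centred over well_1. Probing it.

{"api": "step_arm", "payload": {"increments": [[0,0,0,0.0005,0,0.003,1],[0,0,0,0.0005,0,0.006,1],[0,0,0,0.0005,0,0.009,1],[0,0,0,0.0005,0,0.012,1],[0,0,0,0.0005,0,0.015,1],[0,0,0,0.0005,0,0.018,1],[0,0,0,0.0005,0,0.02,1],[0,0,0,0.0005,0,0.02,1]]}}

```text
time: 11.82
tcp_pos: [576.3, -0.5, 94.2]
orientation: [-2.892, -1.227, 0.001]
force: [-0.9, -0.8, -2.8]
gripper_width: 0.239
```

{"api": "step_arm", "payload": {"increments": [[0,0,0,0,0,0.001,1],[0,0,0,0,0,0.002,1],[0,0,0,0,0,0.003,1],[0,0,0,0,0,0.004,1]]}}

```text
time: 12.32
tcp_pos: [576.7, -0.5, 90.6]
orientation: [2.892, 1.227, 0.0]
force: [-1.2, 0.9, 13.1]
gripper_width: 0.233
```

Well_1 is blocked too, with 13 N at the same depth. On to well_2.

{"api": "step_arm", "payload": {"increments": [[0,0,0,0,0,-0.012,1],[0,0,0,0,0,-0.03,1],[0,0,0,0.012,-0.01,-0.031,1],[0,0,0,0.027,-0.022,-0.031,1],[0,0,0,0.0326,-0.0265,-0.031,1],[0,0,0,0.0326,-0.0265,-0.027,1],[0,0,0,0.0326,-0.0265,-0.024,1],[0,0,0,0.0326,-0.0265,-0.024,1]]}}

```text
time: 13.32
tcp_pos: [579.9, 40.7, 114.1]
orientation: [2.893, 1.226, -0.001]
force: [-0.5, 0.5, -0.6]
gripper_width: 0.234
```

```bash
python3 - <<'E'
from h import *
from cell import env
import pickle
s=env.read_state();p=env.camera_params('wrist')
im,d=env.snapshot('wrist');cv2.imwrite('pics/w8.png',im[150:330,200:440].repeat(3,0).repeat(3,1))
print(s['tcp_pos'],s['force'],s['time'],s['joint_velocities'].round(3))
print(*delta(s,[579.8,40.9,107],46))
E
```

```text
[579.87781849  40.74964827 114.05673702] [-0.47648689  0.4501151  -0.64200496] 13.325 [-0.003 -0.007  0.003 -0.006  0.003  0.004 -0.001]
[-0.01  0.04 -0.07] [ 0.0001 -0.0002  0.0071]
```

View pics/w8.png

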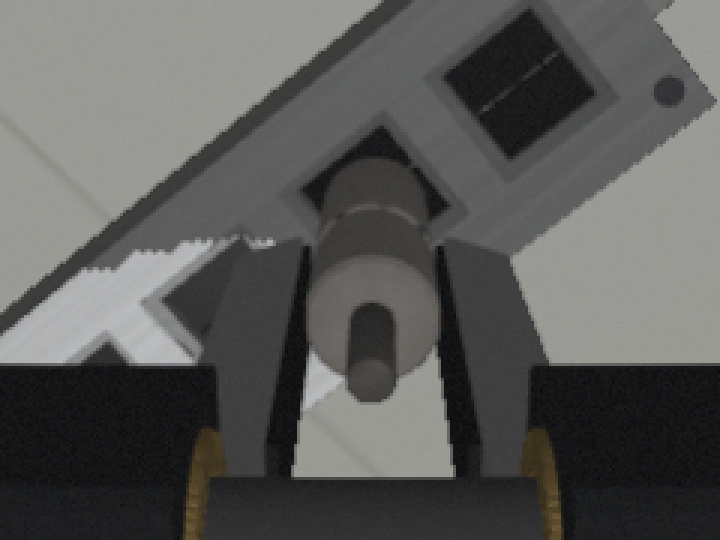

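Centred over well_2, same picture as before with the foot at (375,158).

{"api": "step_arm", "payload": {"increments": [[0,0,0,0,0,0.003,1],[0,0,0,0,0,0.006,1],[0,0,0,0,0,0.009,1],[0,0,0,0,0,0.012,1],[0,0,0,0,0,0.015,1],[0,0,0,0,0,0.018,1],[0,0,0,0,0,0.02,1],[0,0,0,0,0,0.02,1]]}}

```text
time: 14.38
tcp_pos: [579.9, 41.3, 94.1]
orientation: [-2.892, -1.227, 0.001]
force: [-0.3, 0.2, -1.8]
gripper_width: 0.237
```

{"api": "step_arm", "payload": {"increments": [[0,0,0,0,0,0.001,1],[0,0,0,0,0,0.002,1],[0,0,0,0,0,0.003,1],[0,0,0,0,0,0.004,1]]}}

```text
time: 14.88
tcp_pos: [580.1, 41.3, 90.4]
orientation: [2.892, 1.227, -0.0]
force: [-0.1, 0.6, -0.1]
gripper_width: 0.236
```

{"api": "step_arm", "payload": {"increments": [[0,0,0,0,0,0.001,1],[0,0,0,0,0,0.0015,1],[0,0,0,0,0,0.002,1]]}}

```text
time: 15.25
tcp_pos: [580.1, 41.4, 88.4]
orientation: [2.892, 1.227, -0.0]
force: [0.7, -0.0, -0.0]
gripper_width: 0.232
```

Free past 22 mm, so well_2 is the empty one. Going on towards the floor (contact expected near TCP z 68.4).

{"api": "step_arm", "payload": {"increments": [[0,0,0,0,0,0.003,1],[0,0,0,0,0,0.006,1],[0,0,0,0,0,0.009,1],[0,0,0,0,0,0.012,1],[0,0,0,0,0,0.015,1],[0,0,0,0,0,0.017,1],[0,0,0,0,0,0.017,1]]}}

```text
time: 16.12
tcp_pos: [579.9, 41.3, 71.2]
orientation: [-2.892, -1.227, 0.001]
force: [0.4, 1.0, -1.8]
gripper_width: 0.233
```

{"api": "step_arm", "payload": {"increments": [[0,0,0,0,0,0.001,1],[0,0,0,0,0,0.002,1],[0,0,0,0,0,0.003,1]]}}

```text
time: 16.5
tcp_pos: [580.3, 41.3, 68.6]
orientation: [2.892, 1.227, 0.001]
force: [-1.5, -1.0, 13.5]
gripper_width: 0.239
```

{"api": "step_arm", "payload": {"increments": [[0,0,0,0,0,0.0004,1],[0,0,0,0,0,0.0004,1]]}}

```text
time: 16.75
tcp_pos: [580.5, 41.3, 68.6]
orientation: [2.892, 1.227, 0.001]
force: [-2.0, -1.1, 8.8]
gripper_width: 0.234
```

{"api": "step_arm", "payload": {"increments": [[0,0,0,0,0,0,0.4],[0,0,0,0,0,-0.001,0.1],[0,0,0,0,0,-0.001,0.1],[0,0,0,0,0,-0.001,0.1]]}}

```text
time: 17.25
tcp_pos: [580.1, 41.4, 69.1]
orientation: [2.892, 1.227, -0.0]
force: [-0.2, 0.3, 0.2]
gripper_width: 0.452
```

```bash
python3 - <<'E'
from h import *
from cell import env
import pickle
s=env.read_state();p=env.camera_params('wrist')
im,d=env.snapshot('wrist');cv2.imwrite('pics/w9.png',im[150:330,200:440].repeat(3,0).repeat(3,1))
print(s['tcp_pos'],s['force'],s['time'],s['gripper_width'])
E
```

```text
[580.11877186  41.36303003  69.05817611] [-0.16578041  0.32962697  0.24198712] 17.25 0.45231323047655037
```

View pics/w9.png

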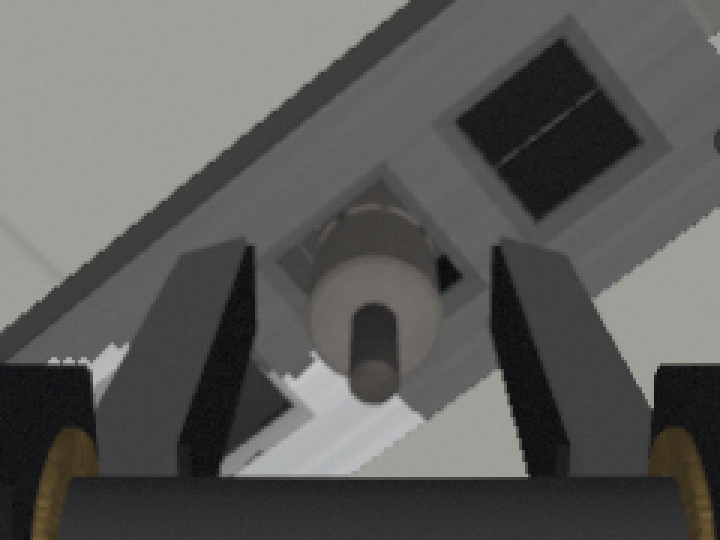

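Fingers are open on both sides of the plug, which stands in the well at (374,310). Raising and checking its height.

{"api": "step_arm", "payload": {"increments": [[0,0,0,0,0,-0.01,0.1],[0,0,0,0,0,-0.04,0.1],[0,0,0,0,-0.02,-0.09,0.1],[0,0,0,0,-0.05,-0.12,0.1],[0,0,0,0,-0.06,-0.13,0.1],[0,0,0,0,-0.06,-0.13,0.1],[0,0,0,0,-0.06,-0.13,0.1]]}}

```text
time: 18.18
tcp_pos: [537.0, 82.3, 198.1]
orientation: [2.892, 1.226, -0.002]
force: [-0.2, -0.7, -0.4]
gripper_width: 0.449
```

```bash
python3 - <<'E'
from h import *
from cell import env
import pickle
s=env.read_state();p=env.camera_params('wrist')
im,d=env.snapshot('wrist');cv2.imwrite('pics/w10.png',im[130:310,200:440].repeat(3,0).repeat(3,1))
print(s['tcp_pos'],s['force'],s['time'],s['gripper_width'])
pickle.dump((s,p,d),open('pics/w10.pkl','wb'))
im,_=env.snapshot('scene')
cv2.imwrite('pics/s2.png',cv2.resize(im[120:340,220:440],None,fx=2.7,fy=2.7,interpolation=cv2.INTER_CUBIC))
# world heights around plug
for X in([579.4,40.1,74],[579.4,40.1,96]):
    u,v=proj(p,X);print(round(u),round(v))
    k=[]
    for dv in range(-12,13,3):
        for du in(-8,-4,0,4,8):
            a,b=int(u+du),int(v+dv);o,r=ray(p,a,b);W=o+r*d[b,a];k.append(W[2])
    print(np.round(k,0).reshape(-1,5))
E
```

```text
[537.02444356  82.28825721 198.13400313] [-0.17770867 -0.70514277 -0.39450857] 18.175 0.44941645661038077
324 261
[[64. 69. 72. 71. 68.]
 [73. 75. 74. 75. 74.]
 [75. 74. 74. 74. 74.]
 [74. 74. 74. 74. 73.]
 [75. 75. 81. 78. 74.]
 [74. 73. 87. 83. 75.]
 [74. 75. 93. 90. 74.]
 [52. 95. 96. 97. 73.]
 [52. 52. 96. 95. 52.]]
325 272
[[74. 74. 79. 75. 74.]
 [74. 74. 85. 81. 74.]
 [75. 75. 90. 88. 74.]
 [74. 74. 96. 96. 74.]
 [52. 96. 96. 95. 52.]
 [53. 52. 96. 52. 53.]
 [51. 52. 51. 52. 51.]
 [53. 53. 52. 52. 53.]
 [52. 52. 51. 52. -0.]]
```

View pics/w10.png

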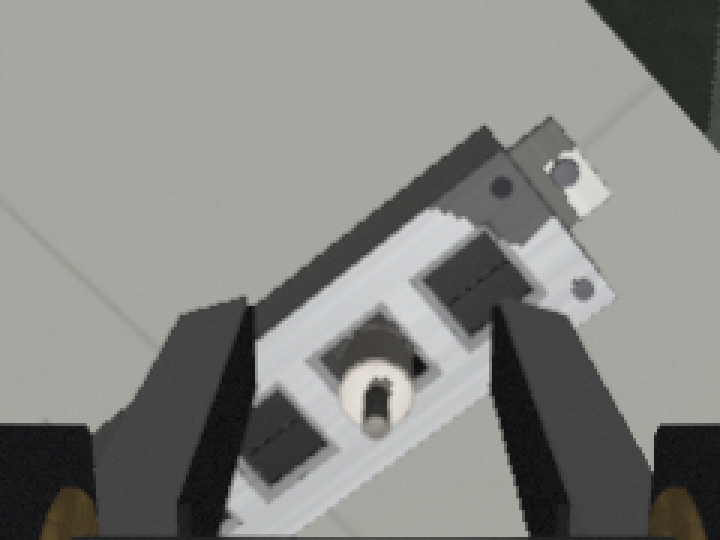

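View pics/s2.png

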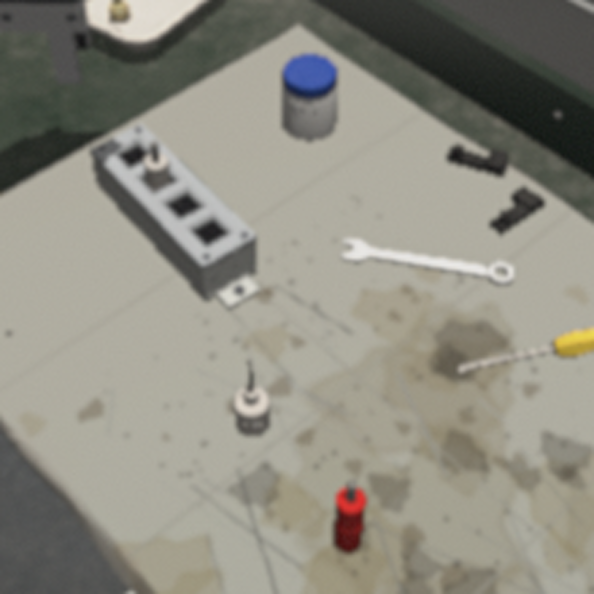

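Body top reads z=74 and stem top 96, while the block top is 52. That is exactly 22 mm standing proud, so the plug is fully home. It is upright, and the bystanders have not moved.

```bash
python3 -c "
from cell import env
print(env.job_done())"
```

```text
the job is handed in; nothing more can be done
None
```

The slim plug is fully home and upright in well_2, the third well, and the gripper has let go and backed clear. I handed the job in at about 18.3 s of the 54 s allowed.

- **Feeling for the well:** well_0 and well_1 both stopped the plug 22 mm down, at about 13 N. Well_2 let it through to the floor, where it seated at 13.5 N, the highest block force I read. Force was only read at the end of each move. I did not need to feel well_3.
- **Final check:** the depth image puts the body top at 74 mm, 22 mm above the block's 52 mm top, and the stem tip at 96 mm. Those are the fully-home heights.
- **Bystanders:** in the last scene picture the wide plug, grease pot, spanner and red look-alike look undisturbed.
- **Disagreements:** camera views differed from each other by 1–2 mm, and the arm swung up to about 3 mm while settling. I corrected for both before going in, and no other check failed.

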